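Log the job and bring the marked pot to the front of the paint carousel

TASK

Log the job first, leaving the carousel alone meanwhile: press the blue, the yellow and the red button fully, in that order, one at a time with a short dwell on each. Then grip the carousel's black upright knob and turn the deck by it until the grey pot with the red band stands right at the yellow pointer, and finish while still holding the knob in the gripper so that the turntable is kept still there. Do not disturb the things lying about.

Things in the scene. Friction and masses are not known exactly. Their poses are not given: they have to be found in the camera images.
- knob: black upright grip of the carousel, 24 mm diameter, 48 mm tall, on an 11 mm steel post on the deck, 85 mm from the turning axis. Origin on the grip's axis at its lower end, 92 mm above the table; the grip spans 92 to 140 mm, higher than all pots (tallest top 96 mm). It spins freely on its post, so it can be pinched from above at any yaw and carried round without turning the wrist
- carousel_base: fixed dark steel base of the carousel, 236 mm diameter, with a foot reaching 170 mm from the axis to the front that carries a yellow pointer (top 30 mm above the table). Origin on the vertical turning axis at table height; its own -x axis points out along the pointer
- carousel (a joint): angle of the light wooden deck (248 mm diameter, top 34 mm above the table), rad, growing counterclockwise from above; turns either way, no stop within a full turn of any start; light friction (about 0.04 N m), stays where it is left. Its value at the pointer: -0.63 or 5.65. On it, fixed in collars: two grey pots, a clear mixing cup, a black cap, the knob
- marked_pot (a point): centre of the foot of the marked pot (grey pot, 62 mm diameter, 49 mm high, with a red band round its rim and a red collar at its foot), 34 mm above the table, 85 mm from the turning axis; it turns with the deck, as the knob does
- front_spot (a point): fixed point, 85 mm from the turning axis on the line from the axis to the yellow pointer and 34 mm above the table: where the centre of the marked pot's foot is when that pot faces the pointer
- logger: fixed low grey box of the job logger, 90 x 200 x 26 mm, with three buttons in a row along its y axis, 60 mm apart; their order varies. Origin under its centre
- blue_button_top (a point): centre of the top face of the blue button (round, 30 mm diameter, 48.5 mm above the table when up); pressed straight down; moves with the button
- blue_button (a joint): travel of the blue button in m: 0 up, 0.006 fully down; a spring pushes it back up; fully down takes 5 N, it registers beyond 0.004 held for a fifth of a second
- yellow_button_top (a point): centre of the top face of the yellow button (round, 30 mm diameter, 48.5 mm above the table when up); pressed straight down; moves with the button
- yellow_button (a joint): travel of the yellow button in m: 0 up, 0.006 fully down; a spring pushes it back up; fully down takes 5 N, it registers beyond 0.004 held for a fifth of a second
- red_button_top (a point): centre of the top face of the red button (round, 30 mm diameter, 48.5 mm above the table when up); pressed straight down; moves with the button
- red_button (a joint): travel of the red button in m: 0 up, 0.006 fully down; a spring pushes it back up; fully down takes 5 N, it registers beyond 0.004 held for a fifth of a second
- spray_can: aerosol can with black cap, 66 mm diameter, 136 mm tall, standing; origin under its centre. Bystander: leave alone
- tape_roll: beige roll of masking tape lying flat, 104 mm diameter, 24 mm high; origin under its centre. Bystander
- block: small light wooden block 48 x 65 x 42 mm; origin under its centre. Bystander
- sanding_block: black sanding block 60 x 78 x 23 mm; origin under its centre. Bystander
- brush: flat paint brush lying down, 94 x 149 x 10 mm; origin under its centre. Bystander

How it is judged:
On the way, in this order (a step that is already met when the one before it is completed fails the run):
1. the blue button is pressed down alone, the carousel not yet turned (value of joint blue_button above 0.004 m and value of joint each of yellow_button, red_button below 0.002 m and distance of marked_pot from where it was at the start of the episode below 0.02 m), for 0.2 s.
2. the yellow button is pressed down alone, the carousel not yet turned (value of joint yellow_button above 0.004 m and value of joint each of blue_button, red_button below 0.002 m and distance of marked_pot from where it was at the start of the episode below 0.02 m), for 0.2 s.
3. the red button is pressed down alone, the carousel not yet turned (value of joint red_button above 0.004 m and value of joint each of blue_button, yellow_button below 0.002 m and distance of marked_pot from where it was at the start of the episode below 0.02 m), for 0.2 s.
4. the knob is gripped while the marked pot is still away from the pointer (contact force between the fingers and knob above 3 N and horizontal distance between marked_pot and front_spot above 0.025 m and value of joint each of blue_button, yellow_button, red_button below 0.002 m), for 0.1 s.
At the end, for the whole second after the job is handed in: the centre of the marked pot is within 12 mm (about 8 degrees) of the front spot behind the yellow pointer, the deck is still (knob slower than 10 mm/s), the fingers hold the knob with more than 3 N, and all three buttons are up again (horizontal distance between marked_pot and front_spot below 0.012 m and contact force between the fingers and knob above 3 N and linear speed of knob below 0.01 m/s and value of joint each of blue_button, yellow_button, red_button below 0.002 m); the arm keeps its last pose, push and grip.
It fails at once if the spray can is moved by more than 30 mm (distance of spray_can from where it was at the start of the episode above 0.03 m).
It fails at once if the tape roll is moved by more than 30 mm (distance of tape_roll from where it was at the start of the episode above 0.03 m).
It fails at once if the block is moved by more than 30 mm (distance of block from where it was at the start of the episode above 0.03 m).
It fails at once if the sanding block is moved by more than 30 mm (distance of sanding_block from where it was at the start of the episode above 0.03 m).
It fails at once if the brush is moved by more than 30 mm (distance of brush from where it was at the start of the episode above 0.03 m).
It also fails if it takes over 61 s, if anything falls off the work surface, if the arm or the gripper's body presses on something with over 40 N, if the wrist force passes 120 N, or if a joint passes its speed limit or range.

ROBOT

A 7-joint arm with a two-finger parallel gripper is mounted at the origin on a cart in front of the work surface, level with it; the furniture and walls round the work are solid. World frame = base frame: x ahead of the robot, y to its left, z up, the work surface at z = 0. Lengths are in m, angles in rad, forces in N, time in s.
With the tool pointing down it reaches from about 0.425 to 0.875 m from the base axis. Payload 8.4 kg.
Tool frame: the origin (TCP) lies where the fingers leave the gripper's body, on its centre line; the fingertips stand 70 mm ahead of it and the grasp point (between the pads) lies 51 mm ahead of it (manip.grasp_offset is the z of the grasp point in the tool frame, in m); z points along the fingers, y is the direction in which the jaws open and shut (so a half turn about z gives the same grasp; the last joint's range is limited). The gripper opens to 87 mm and grips with 3 to 60 N. Pads are 19 mm wide; open, the fingers measure 117 mm over their backs; the gripper's body (75 mm by 190 mm) begins 51 mm behind the grasp point.
Start: joints at [-1.221, 0.333, 0.04, 1.465, -0.013, 1.343, -0.059], TCP at [0.282, 0.586, 0.292] pointing down, gripper open.
Joint ranges: [-2.58, 2.58], [-0.38, 2.09], [-1.3, 1.39], [0.25, 2.4], [-1.5, 4.64], [0.08, 2.09], [-2.65, 2.65]. Speed limits (rad/s): [2.22, 2.22, 2.79, 2.79, 3.14, 3.14, 3.14].

INTERFACE

Orientations are given as a rotation vector (axis times angle).
In Python, from station import monitor, viewer, ticket, manip gives the robot as it stands.
- The arm moves only by the shell command python3 -m inch 'ROWS' [FORCE]. ROWS is a JSON object of lists of equal length, an entry for each row: "dp": the shift along the tool's x, y, z in units of 25 mm (1.0 is 25 mm), a list of three; "angular": the turn, a rotation vector about the tool's x, y, z in units of 8 degrees (1.0 is 8 degrees), a list of three; "claw": the closure, from 0 (fully open) to 1 (shut). A call has 1 to 12 rows; each row shifts and turns the pose as measured when the row begins, along the tool's axes as they then stand; what a row does not reach is not made up. A row lasts 1/10 s, in which the tool goes at most 50 mm and 8.59 degrees, less where a joint would pass 70% of its speed; a pose out of reach is approached as far as the arm can. A call is refused whole if a number of a shift passes 1 or a number of a turn 1, either way. A call with a gripper value outside its range is refused whole. The fingers move at their own pace and stop on an object; FORCE is the grip in N (left out, the last holds). Time passes only in rows, so rows that do not move let the fingers close. It gives the time, the measured TCP pose, the force and the opening at its end, in the units of the state.
- monitor.sense(): the state, without advancing time (a new reading comes with each control period).
- viewer.grab_frame(name): name is "scene" or "top"; returns a dict with "image" (400x640x3 uint8, blue, green, red), "vfov" (degrees; the focal length in pixels is half the picture's height over the tangent of half this angle, whatever the lens; pixels are square), "cx", "cy" (the principal point, pixels), "k1" (the pictures are not rectified: a ray, as slopes to the right and down, at radius r is drawn at 1 + k1 r^2 times it, then the intrinsics apply), "position" and "attitude" of the camera in the world. Camera axes: x right, y up, looking along -z (the intrinsics and any distortion apply to the point x, -y, -z); pixel columns grow to the right and rows downward; lengths in m; the calibration is good to about 2 mm. A picture is of the moment at which its call begins. There is no depth.
- ticket.hand_in(): hands the job in, once; it reports no verdict.
The state is a dict: "time": time; "qpos": joint angles; "joint_velocities": joint speeds; "tau": joint torques, N m; "position": TCP position; "tcp_rot": TCP orientation; "wrist_force": force on the tool from outside, world axes, zero at the start; "ft_torque": the same for the moment, N m; "finger_gap": opening from 0.0 (shut) to 1.0 (fully open).
Only numpy, scipy, OpenCV 4.12 (cv2) and the standard library are available. Lean on these libraries where they do the work, as an engineer would, in place of code of your own. Each camera call takes 0.05 s, during which the arm holds its last target. There are 200 camera calls.

## Working session

There is one attempt and no reset: what is moved stays moved. The work goes in short steps, Python scripts to look and compute and a shell command to move; the robot and the scene stay as the last step left them, time stands still between calls to the robot, and variables do not carry over. Pictures are saved under pics/ and viewed, about 8 in all and at most 12, crops included, and the job is handed in when it is done.

```bash
mkdir -p pics; cat > h.py <<'E'
import numpy as np, cv2
from scipy.spatial.transform import Rotation as R
from station import monitor, viewer, ticket, manip
def grab(n,save=None):
    f=viewer.grab_frame(n)
    if save: cv2.imwrite('pics/'+save,f['image'])
    return f
def att(f):
    a=np.array(f['attitude'],float)
    return a if a.shape==(3,3) else R.from_rotvec(a).as_matrix() if a.size==3 else R.from_quat(a).as_matrix()
def ray(f,u,v):
    h=f['image'].shape[0]; F=h/2/np.tan(np.radians(f['vfov'])/2)
    K=np.array([[F,0,f['cx']],[0,F,f['cy']],[0,0,1.]])
    p=cv2.undistortPoints(np.array([[[u,v]]],float),K,np.array([f['k1'],0,0,0.]))[0,0]
    return np.array(f['position']),att(f)@np.array([p[0],-p[1],-1.])
def onz(f,u,v,z):
    o,d=ray(f,u,v); return o+d*(z-o[2])/d[2]
E
python3 - <<'E'
from h import *
s=monitor.sense(); print(s); print(manip.grasp_offset)
for n in('scene','top'):
    f=grab(n,n+'0.png'); print({k:v for k,v in f.items() if k!='image'})
E
```

```text
{'time': 0.0, 'qpos': array([-1.22118473,  0.33391461,  0.03987047,  1.46628706, -0.01338886,
        1.34325501, -0.05851672]), 'joint_velocities': array([-0.00108077,  0.00028975, -0.00124272, -0.00048143,  0.00045538,
       -0.00031782,  0.00126168]), 'tau': array([ 3.99702731e-04, -6.56361437e+01,  1.33542269e+00, -4.03800273e+01,
       -5.98270982e-02,  4.47721104e-02,  1.66449863e-04]), 'position': array([0.2819005 , 0.58530045, 0.291349  ]), 'tcp_rot': array([-6.99079730e-01, -3.06257811e+00,  2.48207418e-03]), 'wrist_force': array([-0.16256425, -0.0079963 , -0.01314383]), 'ft_torque': array([-3.54621101e-02, -4.83287368e-06,  4.16559079e-02]), 'finger_gap': 0.9995328836292672}
0.051
{'vfov': 44.93192270622464, 'cx': 316.75670847517796, 'cy': 194.6089641272883, 'k1': 0.012161408216216568, 'position': array([-0.11447816, -1.16959718,  1.19249296]), 'attitude': array([ 0.84117892, -0.23509109, -0.48078712])}
{'vfov': 49.90842020857726, 'cx': 319.0608899178373, 'cy': 203.1670169769471, 'k1': -0.11124841590948066, 'position': array([ 0.31531691, -0.01303185,  1.40099281]), 'attitude': array([ 0.13090858, -0.16344591, -1.58750028])}
```

View pics/top0.png

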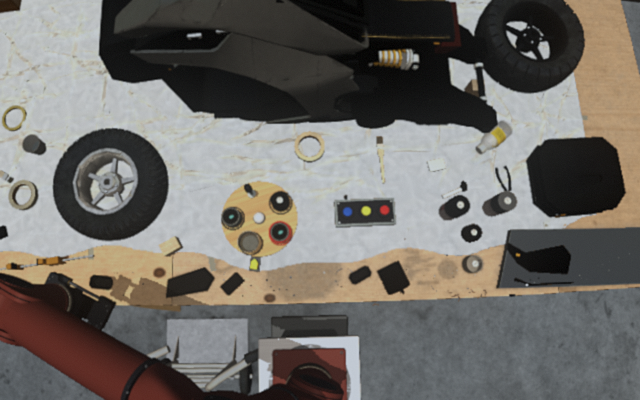

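View pics/scene0.png

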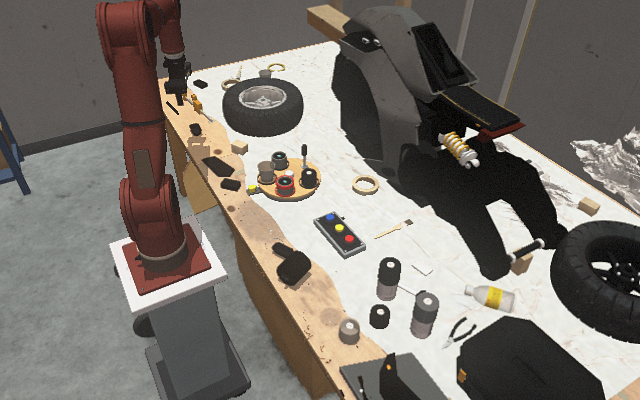

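Top view: deck around (260,218), pointer (255,265), red-banded pot (281,234), knob near (249,188), buttons blue (347,211), yellow (366,211) and red (384,211). In the scene view the knob is at (304,150). Next I measure these.

```bash
python3 - <<'E'
from h import *
T=grab('top');S=grab('scene')
def blobs(f,lo,hi,box,n=3,mn=12):
    u0,v0,u1,v1=box; hsv=cv2.cvtColor(f['image'],cv2.COLOR_BGR2HSV)
    m=cv2.inRange(hsv,lo,hi); k=np.zeros_like(m); k[v0:v1,u0:u1]=m[v0:v1,u0:u1]
    c,l,st,ce=cv2.connectedComponentsWithStats(k)
    o=sorted([(st[i,4],ce[i]) for i in range(1,c) if st[i,4]>=mn],key=lambda a:-a[0])
    return [(a,c.round(1)) for a,c in o[:n]]
for nm,lo,hi in(('blue',(105,120,60),(125,255,255)),('yel',(22,130,90),(35,255,255)),('red',(0,150,90),(8,255,255)),('red2',(172,150,80),(180,255,255))):
  for f,box,fn in((T,(335,195,400,230),'top'),(S,(310,205,370,260),'scene')):
    for a,c in blobs(f,lo,hi,box,1): print(nm,fn,a,c,onz(f,*c,.0485).round(4))
for a,c in blobs(T,(22,130,90),(35,255,255),(240,250,275,280),1): print('pointer',a,c,onz(T,*c,.03))
for a,c in blobs(S,(22,130,90),(35,255,255),(240,180,265,200),1): print('pointer S',a,c,onz(S,*c,.03))
# deck outline
hsv=cv2.cvtColor(T['image'],cv2.COLOR_BGR2HSV)
m=np.zeros(hsv.shape[:2],np.uint8); b=(215,175,305,262)
m[b[1]:b[3],b[0]:b[2]]=cv2.inRange(hsv,(10,70,120),(25,200,255))[b[1]:b[3],b[0]:b[2]]
cs,_=cv2.findContours(m,0,1); c=max(cs,key=cv2.contourArea); hl=cv2.convexHull(c)
P=np.array([onz(T,*p[0],.034)[:2] for p in hl])
A=np.c_[2*P,np.ones(len(P))]; x=np.linalg.lstsq(A,(P**2).sum(1),rcond=None)[0]
print('deck',x[:2],np.sqrt(x[2]+x[0]**2+x[1]**2))
print('hub?',onz(T,260,218,.04),'pot red blobs:')
for a,c in blobs(T,(0,120,60),(8,255,255),(262,215,300,255),3,5)+blobs(T,(170,120,60),(180,255,255),(262,215,300,255),3,5):print(a,c,onz(T,*c,.06))
a=cv2.resize(T['image'][165:280,205:325],None,fx=4,fy=4,interpolation=2)
s=cv2.resize(S['image'][135:205,235:335],None,fx=5,fy=5,interpolation=2)
w=max(a.shape[1],s.shape[1]);a,s=a[:460],s
im=np.zeros((460,800,3),np.uint8);im[:460,:400]=a[:,:400];im[:350,400:]=s[:,:400]
cv2.imwrite('pics/c1.png',im)
E
```

```text
blue top 71 [347.1 211.1] [ 0.5432 -0.1331  0.0485]
blue scene 42 [329.5 216.7] [ 0.5425 -0.136   0.0485]
yel top 74 [365.7 210.3] [ 0.5445 -0.193   0.0485]
yel scene 57 [338.8 227.4] [ 0.5429 -0.1966  0.0485]
red top 66 [384.1 209.6] [ 0.5456 -0.2525  0.0485]
red scene 48 [348.9 238. ] [ 0.5458 -0.2553  0.0485]
pointer 64 [253.8 264.1] [0.38198159 0.16687387 0.03      ]
pointer S 50 [251.9 187.9] [0.37940985 0.15771303 0.03      ]
deck [0.52887245 0.15049482] 0.12151612266629089
hub? [0.52785283 0.14591987 0.04      ] pot red blobs:
165 [281.1 234.4] [0.471442   0.07741722 0.06      ]
```

View pics/c1.png

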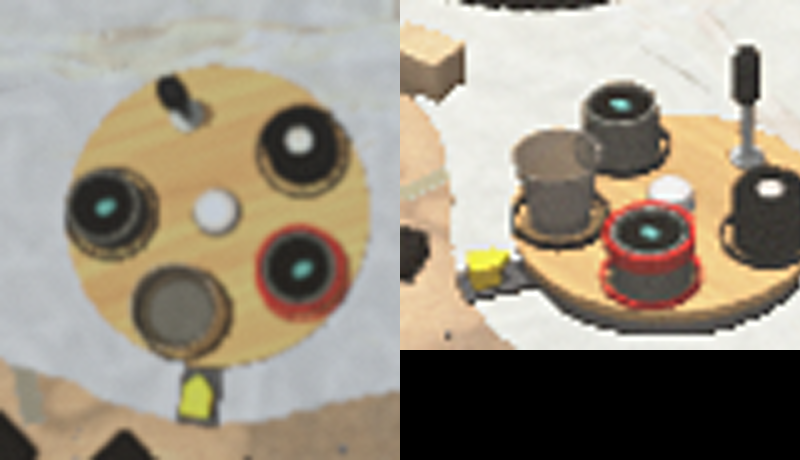

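The crop shows the knob top at top px (247.5,186), hub (259,218) and the red collar round (280,233). The button positions agree between views to about 3 mm and are spaced 60 mm apart. I'll square the tool to the world and close the gripper, then move.

```bash
python3 -m inch '{"dp":[[0,0,0],[0,0,0],[0,0,0],[-1,0,0],[-1,0,0],[-1,0,0],[-1,0,0],[-1,-1,0],[-1,-1,0],[-1,-1,0],[-1,-1,0],[-1,-1,0]],"angular":[[0,0,-1],[0,0,-1],[0,0,-1],[0,0,-0.2],[0,0,0],[0,0,0],[0,0,0],[0,0,0],[0,0,0],[0,0,0],[0,0,0],[0,0,0]],"claw":[1,1,1,1,1,1,1,1,1,1,1,1]}' 20
python3 - <<'E'
from h import *
T=grab('top');S=grab('scene')
print('hub',onz(T,259,217.75,.04),'knob top T',onz(T,247.5,186.2,.14),'post foot',onz(T,252.5,195.5,.036))
print('knob S top',onz(S,304.2,145,.14),'mid',onz(S,304.2,150,.116))
print('pot top T',onz(T,205+298/4,165+268/4,.083),'foot S',onz(S,235+(651-400)/5,135+280/5,.034),'top S',onz(S,235+250/5,135+232/5,.083))
print(R.from_rotvec(monitor.sense()['tcp_rot']).as_matrix().round(3))
E
```

```text
time: 1.4
position: [0.5103, 0.4652, 0.2867]
tcp_rot: [0.048, -3.134, 0.006]
wrist_force: [1.0, -0.4, 0.5]
finger_gap: 0.032
hub [0.52872559 0.14912775 0.04      ] knob top T [0.60976344 0.17213706 0.14      ] post foot [0.60276231 0.17088477 0.036     ]
knob S top [0.61065729 0.17077056 0.14      ] mid [0.61109787 0.17182278 0.116     ]
pot top T [0.47629624 0.08073351 0.083     ] foot S [0.47845858 0.07691422 0.034     ] top S [0.47735929 0.07307442 0.083     ]
[[-1.    -0.022 -0.004]
 [-0.022  1.    -0.007]
 [ 0.004 -0.007 -1.   ]]
```

```bash
python3 -m inch '{"dp":[[-0.2,-1,0],[-0.2,-1,0],[-0.2,-1,0],[-0.2,-1,0],[0,-1,0],[0,-1,0],[0,-1,0],[0,-1,0],[0,-1,0],[0,-1,0],[0,-1,0],[0,-1,0]],"angular":[[0,0,0],[0,0,0],[0,0,0],[0,0,0],[0,0,0],[0,0,0],[0,0,0],[0,0,0],[0,0,0],[0,0,0],[0,0,0],[0,0,0]],"claw":[1,1,1,1,1,1,1,1,1,1,1,1]}'
python3 -m inch '{"dp":[[0,-1,0],[0,-1,0],[0,-1,0],[0,-1,0],[0,-1,0],[0,-1,0],[0,-1,0],[0,-1,0],[0,-1,0],[0,-1,0],[0,-1,0],[0,0,0]],"angular":[[0,0,0],[0,0,0],[0,0,0],[0,0,0],[0,0,0],[0,0,0],[0,0,0],[0,0,0],[0,0,0],[0,0,0],[0,0,0],[0,0,0]],"claw":[1,1,1,1,1,1,1,1,1,1,1,1]}'
```

```text
time: 2.7
position: [0.5389, 0.1556, 0.2852]
tcp_rot: [0.044, -3.132, 0.01]
wrist_force: [-0.4, -0.0, 0.2]
finger_gap: 0.005
time: 3.9
position: [0.5447, -0.1303, 0.2865]
tcp_rot: [0.043, -3.131, 0.01]
wrist_force: [0.5, -1.2, -0.1]
finger_gap: 0.007
```

```bash
python3 -m inch '{"dp":[[0.05,-0.15,1],[0,0,1],[0,0,1],[0,0,1],[0,0,1],[0,0,0.9],[0,0,0]],"angular":[[0,0,0],[0,0,0],[0,0,0],[0,0,0],[0,0,0],[0,0,0],[0,0,0]],"claw":[1,1,1,1,1,1,1]}'
```

```text
time: 4.6
position: [0.5433, -0.1292, 0.1345]
tcp_rot: [0.048, -3.133, 0.005]
wrist_force: [-0.5, -0.8, 0.5]
finger_gap: 0.009
```

```bash
python3 - <<'E'
from h import *
T=grab('top');S=grab('scene')
a=cv2.resize(T['image'][180:250,320:420],None,fx=4,fy=4,interpolation=2)
s=cv2.resize(S['image'][160:260,290:390],None,fx=4,fy=4,interpolation=2)
im=np.zeros((400,800,3),np.uint8);im[:280,:400]=a;im[:,400:]=s
cv2.imwrite('pics/c2.png',im)
E
```

```text
(no output)
```

View pics/c2.png

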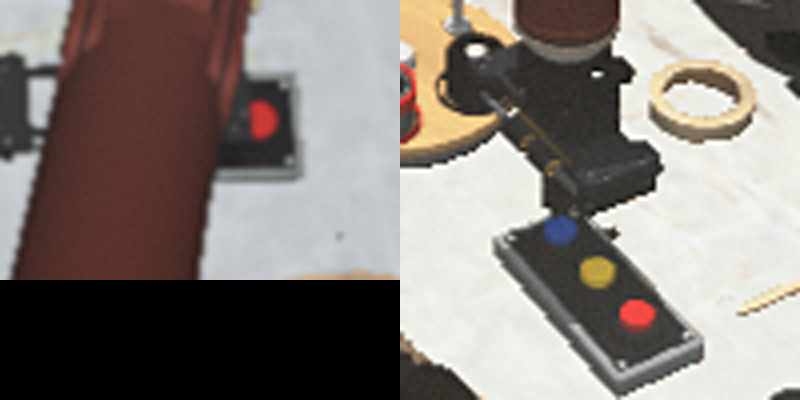

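The closed fingertips are over the blue button, and yellow and red are clear. Pressing gently.

```bash
python3 -m inch '{"dp":[[0,-0.2,0.5],[0,0,0.2],[0,0,0.2],[0,0,0.15],[0,0,0.1],[0,0,0.1]],"angular":[[0,0,0],[0,0,0],[0,0,0],[0,0,0],[0,0,0],[0,0,0]],"claw":[1,1,1,1,1,1]}'
```

```text
time: 5.3
position: [0.548, -0.1355, 0.1119]
tcp_rot: [-0.048, 3.138, -0.004]
wrist_force: [-17.7, 4.1, 43.4]
finger_gap: 0.014
```

```bash
python3 -m inch '{"dp":[[0,0,0.03],[0,0,0.03],[0,0,0.03],[0,0,0.03]],"angular":[[0,0,0],[0,0,0],[0,0,0],[0,0,0]],"claw":[1,1,1,1]}'; python3 -m inch '{"dp":[[0,0,-0.5],[0,0,-0.5],[0,0,-0.3],[0,0,0]],"angular":[[0,0,0],[0,0,0],[0,0,0],[0,0,0]],"claw":[1,1,1,1]}'
```

```text
time: 5.7
position: [0.5479, -0.1356, 0.1126]
tcp_rot: [-0.047, 3.137, -0.0]
wrist_force: [-4.8, 1.2, 9.5]
finger_gap: 0.004
time: 6.1
position: [0.5484, -0.136, 0.1487]
tcp_rot: [-0.046, 3.135, -0.001]
wrist_force: [-0.1, -0.2, 0.5]
finger_gap: 0.006
```

```bash
python3 -m inch '{"dp":[[0.25,-0.9,0],[0,-0.8,0],[0,-0.7,0],[0,0,0.5],[0,0,0]],"angular":[[0,0,0],[0,0,0],[0,0,0],[0,0,0],[0,0,0]],"claw":[1,1,1,1,1]}'
```

```text
time: 6.6
position: [0.5442, -0.1962, 0.1355]
tcp_rot: [-0.05, 3.134, 0.0]
wrist_force: [-0.7, 0.5, -0.6]
finger_gap: 0.002
```

```bash
python3 -m inch '{"dp":[[0,0,0.5],[0,0,0.2],[0,0,0.2],[0,0,0.1],[0,0,0.1],[0,0,0.06],[0,0,0.03],[0,0,0.03],[0,0,0.03],[0,0,0.03]],"angular":[[0,0,0],[0,0,0],[0,0,0],[0,0,0],[0,0,0],[0,0,0],[0,0,0],[0,0,0],[0,0,0],[0,0,0]],"claw":[1,1,1,1,1,1,1,1,1,1]}'
```

```text
time: 7.6
position: [0.5447, -0.1946, 0.1126]
tcp_rot: [-0.055, 3.132, 0.005]
wrist_force: [-4.9, -0.5, 13.8]
finger_gap: 0.004
```

```bash
python3 -m inch '{"dp":[[0,0,0.03],[0,0,0.03],[0,0,-0.5],[0,0,-0.5],[0,0,-0.3],[0.05,-0.9,0],[0,-0.8,0],[0,-0.7,0],[0,0,0.5],[0,0,0]],"angular":[[0,0,0],[0,0,0],[0,0,0],[0,0,0],[0,0,0],[0,0,0],[0,0,0],[0,0,0],[0,0,0],[0,0,0]],"claw":[1,1,1,1,1,1,1,1,1,1]}'
```

```text
time: 8.6
position: [0.5478, -0.2521, 0.1362]
tcp_rot: [-0.064, 3.128, 0.008]
wrist_force: [-0.8, 0.1, -0.5]
finger_gap: 0.008
```

```bash
python3 -m inch '{"dp":[[0.1,-0.05,0.5],[0,0,0.2],[0,0,0.2],[0,0,0.1],[0,0,0.1],[0,0,0.08],[0,0,0.04],[0,0,0.04],[0,0,0.03],[0,0,0.03],[0,0,0.03],[0,0,0.03]],"angular":[[0,0,0],[0,0,0],[0,0,0],[0,0,0],[0,0,0],[0,0,0],[0,0,0],[0,0,0],[0,0,0],[0,0,0],[0,0,0],[0,0,0]],"claw":[1,1,1,1,1,1,1,1,1,1,1,1]}'
```

```text
time: 9.8
position: [0.5458, -0.2515, 0.1126]
tcp_rot: [-0.068, 3.125, 0.013]
wrist_force: [-4.5, 0.4, 11.0]
finger_gap: 0.004
```

```bash
python3 -m inch '{"dp":[[0,0,0.03],[0,0,0.03],[0,0,-0.7],[0,0,-1],[0,0,-1],[0,0,-1],[0,0,-1],[0,0,-1],[-1,1,0],[-0.7,1,0],[0,1,0],[0,1,0]],"angular":[[0,0,0],[0,0,0],[0,0,0],[0,0,0],[0,0,0],[0,0,0],[0,0,0],[0,0,0],[0,0,0],[0,0,0],[0,0,0],[0,0,0]],"claw":[1,1,1,1,1,1,0,0,0,0,0,0]}'; python3 -m inch '{"dp":[[0,1,0],[0,1,0],[0,1,0],[0,1,0],[0,1,0],[0,1,0],[0,1,0],[0,1,0],[0,1,0],[0,1,0],[0,1,0],[0,0,0]],"angular":[[0,0,0],[0,0,0],[0,0,0],[0,0,0],[0,0,0],[0,0,0],[0,0,0],[0,0,0],[0,0,0],[0,0,0],[0,0,0],[0,0,0]],"claw":[0,0,0,0,0,0,0,0,0,0,0,0]}'
python3 - <<'E'
from h import *
s=monitor.sense();M=R.from_rotvec(s['tcp_rot']).as_matrix();print(M.round(3))
print('units to grasp', M.T@(np.array([.610,.1718,.122])-(s['position']+M@[0,0,.051]))/.025)
print('levelling rv tool /8deg', R.from_matrix(M.T@np.diag([-1,1,-1.])).as_rotvec()/np.radians(8))
E
```

```text
time: 11.0
position: [0.5825, -0.1461, 0.2595]
tcp_rot: [-0.067, 3.125, 0.015]
wrist_force: [0.0, -0.4, -0.3]
finger_gap: 0.465
time: 12.2
position: [0.5647, 0.1532, 0.2574]
tcp_rot: [-0.092, 3.129, 0.023]
wrist_force: [-0.8, 0.2, 0.2]
finger_gap: 1.0
[[-0.998 -0.059  0.01 ]
 [-0.059  0.998  0.015]
 [-0.011  0.015 -1.   ]]
units to grasp [-1.79187324  0.55858632  3.40303729]
levelling rv tool /8deg [0.10731748 0.07651462 0.4213881 ]
```

```bash
python3 -m inch '{"dp":[[-0.9,0.3,0],[-0.9,0.3,0],[0,0,0.7],[0,0,0]],"angular":[[0.1,0.08,0.4],[0,0,0],[0,0,0],[0,0,0]],"claw":[0,0,0,0]}'
cat > w.py <<'E'
from h import *
s=monitor.sense();M=R.from_rotvec(s['tcp_rot']).as_matrix();print(M.round(3))
print('units to grasp', M.T@(np.array([.610,.1718,.122])-(s['position']+M@[0,0,.051]))/.025)
print('levelling rv tool /8deg', R.from_matrix(M.T@np.diag([-1,1,-1.])).as_rotvec()/np.radians(8))
S=grab('scene');T=grab('top')
s=cv2.resize(S['image'][110:210,235:335],None,fx=4,fy=4,interpolation=2)
a=cv2.resize(T['image'][165:265,210:310],None,fx=4,fy=4,interpolation=2)
import sys; cv2.imwrite('pics/'+sys.argv[1],np.hstack([a,s]))
E
python3 w.py c3.png
```

```text
time: 12.6
position: [0.6093, 0.1712, 0.2383]
tcp_rot: [0.007, -3.139, -0.001]
wrist_force: [-0.8, 0.2, -0.7]
finger_gap: 1.0
[[-1.    -0.004 -0.003]
 [-0.004  1.     0.   ]
 [ 0.003  0.    -1.   ]]
units to grasp [-0.03904822  0.02073044  2.61337797]
levelling rv tool /8deg [ 0.00261847 -0.01891074  0.02977526]
```

View pics/c3.png

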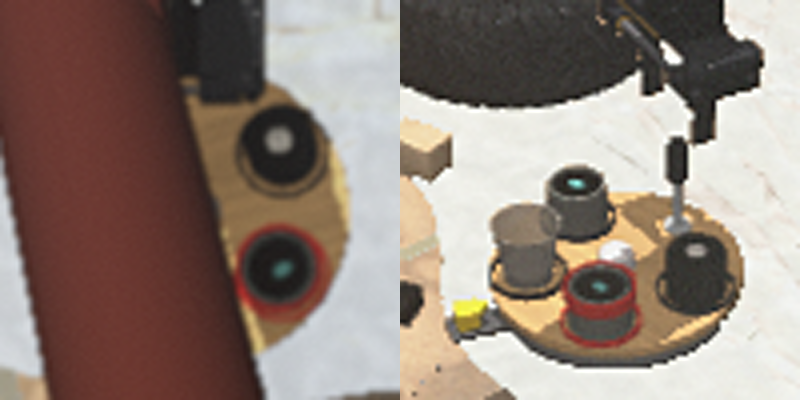

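Fingers straddle the knob, which is at about (677,160) in the crop, and the deck hasn't moved. Descending and gripping.

```bash
python3 -m inch '{"dp":[[0,0,0.8],[0,0,0.8],[0,0,0.7],[0,0,0.25],[0,0,0],[0,0,0],[0,0,0],[0,0,0],[0,0,0],[0,0,0],[0,0,0],[0,0,0]],"angular":[[0,0,0],[0,0,0],[0,0,0],[0,0,0],[0,0,0],[0,0,0],[0,0,0],[0,0,0],[0,0,0],[0,0,0],[0,0,0],[0,0,0]],"claw":[0,0,0,0,1,1,1,1,1,1,1,1]}' 25
cat > plan.py <<'E'
from h import *
ax=np.array([.5288,.1491]); s=monitor.sense();M=R.from_rotvec(s['tcp_rot']).as_matrix()
k=(s['position']+M@[0,0,.051]); d=k[:2]-ax
print('k',k.round(4),'r',np.hypot(*d),'ang',np.degrees(np.arctan2(d[1],d[0])))
pt=np.array([.4772,.0765])-ax; pp=np.array([.3815,.163])-ax
print('pot0',np.degrees(np.arctan2(pt[1],pt[0])),'pointer',np.degrees(np.arctan2(pp[1],pp[0])),'F',s['wrist_force'].round(1),'gap',s['finger_gap'])
E
python3 plan.py
```

```text
time: 13.9
position: [0.6129, 0.1705, 0.1861]
tcp_rot: [-0.003, 3.128, 0.011]
wrist_force: [0.3, 2.8, 0.2]
finger_gap: 0.355
k [0.6136 0.1709 0.1351] r 0.08753231997056533 ang 14.392464258370635
pot0 -125.4030755818533 pointer 174.6092333677626 F [0.3 2.8 0.2] gap 0.35518920296623324
```

```bash
python3 -m inch '{"dp":[[0,0,0],[0,0,0],[0,0,0],[0,0,0]],"angular":[[0,0,0],[0,0,0],[0,0,0],[0,0,0]],"claw":[1,1,1,1]}' 25;python3 plan.py; python3 w.py c4.png
```

```text
time: 14.3
position: [0.613, 0.1707, 0.1862]
tcp_rot: [-0.004, 3.128, 0.011]
wrist_force: [-1.0, 0.6, 0.5]
finger_gap: 0.252
k [0.6137 0.171  0.1352] r 0.08764998742551716 ang 14.484805503089772
pot0 -125.4030755818533 pointer 174.6092333677626 F [-1.   0.6  0.5] gap 0.2517397172980922
[[-1.    -0.002  0.013]
 [-0.002  1.     0.007]
 [-0.013  0.007 -1.   ]]
units to grasp [0.15349241 0.02758855 0.52463498]
levelling rv tool /8deg [0.05207109 0.09541358 0.01630015]
```

View pics/c4.png

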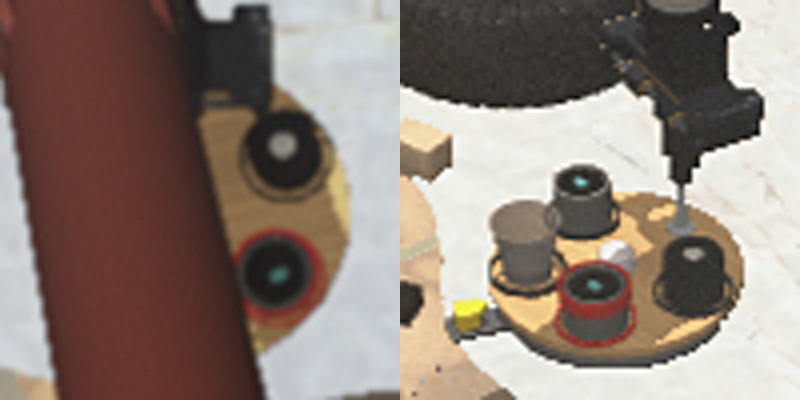

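The knob is held near its top: pads at 0.135, 14 mm higher than planned. I'll open slightly, lower and regrip.

```bash
python3 -m inch '{"dp":[[0,0,0],[0,0,0],[0,0,0],[0,0,0],[0.15,0,0.4],[0,0,0.15],[0,0,0]],"angular":[[0,0,0],[0,0,0],[0,0,0],[0,0,0],[0.05,0.1,0],[0,0,0],[0,0,0]],"claw":[0.4,0.4,0.4,0.4,0.4,0.4,0.4]}';python3 plan.py
```

```text
time: 15.1
position: [0.6086, 0.1705, 0.1706]
tcp_rot: [0.003, -3.139, 0.001]
wrist_force: [-0.5, -0.4, -0.0]
finger_gap: 0.597
k [0.6085 0.1704 0.1196] r 0.08248933783918387 ang 14.994136757445428
pot0 -125.4030755818533 pointer 174.6092333677626 F [-0.5 -0.4 -0. ] gap 0.5966754941687638
```

```bash
python3 -m inch '{"dp":[[-0.05,0,0],[0,0,0],[0,0,0],[0,0,0],[0,0,0],[0,0,0],[0,0,0],[0,0,0]],"angular":[[0,0,0],[0,0,0],[0,0,0],[0,0,0],[0,0,0],[0,0,0],[0,0,0],[0,0,0]],"claw":[1,1,1,1,1,1,1,1]}' 30;python3 plan.py
```

```text
time: 15.9
position: [0.6101, 0.1706, 0.1704]
tcp_rot: [0.004, -3.139, 0.001]
wrist_force: [0.2, 0.3, -1.3]
finger_gap: 0.261
k [0.61   0.1705 0.1194] r 0.08395128140488353 ang 14.772209513789434
pot0 -125.4030755818533 pointer 174.6092333677626 F [ 0.2  0.3 -1.3] gap 0.2607527905309323
```

```bash
python3 -m inch '{"dp":[[-0.05,-0.3,0],[-0.05,-0.3,0],[0,-0.3,0],[0,-0.3,0],[0.05,-0.3,0],[0.06,-0.3,0],[0,0,0]],"angular":[[0,0,0],[0,0,0],[0,0,0],[0,0,0],[0,0,0],[0,0,0],[0,0,0]],"claw":[1,1,1,1,1,1,1]}';python3 plan.py
```

```text
time: 16.6
position: [0.6077, 0.1213, 0.1704]
tcp_rot: [0.003, -3.134, 0.0]
wrist_force: [-3.6, 0.4, 0.7]
finger_gap: 0.26
k [0.6073 0.1213 0.1194] r 0.08324814283561285 ang -19.532870689746403
pot0 -125.4030755818533 pointer 174.6092333677626 F [-3.6  0.4  0.7] gap 0.25967249281086635
```

```bash
python3 -m inch '{"dp":[[0.13,-0.32,0],[0.16,-0.32,0],[0.22,-0.3,0],[0.24,-0.28,0],[0,0,0]],"angular":[[0,0,0],[0,0,0],[0,0,0],[0,0,0],[0,0,0]],"claw":[1,1,1,1,1]}';python3 plan.py;python3 w.py c5.png
```

```text
time: 17.1
position: [0.5858, 0.0881, 0.1704]
tcp_rot: [0.004, -3.132, -0.003]
wrist_force: [-2.7, 2.5, 0.2]
finger_gap: 0.263
k [0.5853 0.0881 0.1194] r 0.08311723808329757 ang -47.17335872207329
pot0 -125.4030755818533 pointer 174.6092333677626 F [-2.7  2.5  0.2] gap 0.2626431321636518
[[-1.    -0.002 -0.01 ]
 [-0.002  1.     0.002]
 [ 0.01   0.002 -1.   ]]
units to grasp [-0.99467702  3.34424338 -0.10820578]
levelling rv tool /8deg [ 0.01243028 -0.07201458  0.01671933]
```

View pics/c5.png

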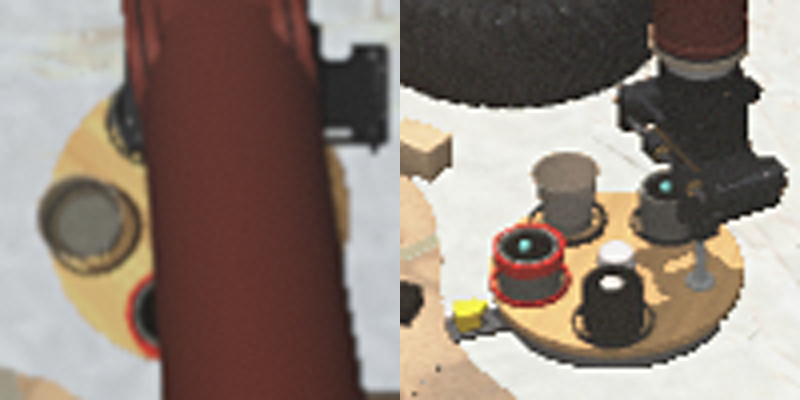

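```bash
python3 - <<'E'
from h import *
S=grab('scene'); ax=np.array([.5288,.1495])
hsv=cv2.cvtColor(S['image'],cv2.COLOR_BGR2HSV)
m=cv2.inRange(hsv,(0,120,60),(8,255,255))|cv2.inRange(hsv,(170,120,60),(180,255,255))
m[:160]=0;m[200:]=0;m[:,:250]=0;m[:,:]=m;m[:,285:]=0
v,u=np.nonzero(m);print('red bbox',u.min(),u.max(),v.min(),v.max())
for n,(U,V,z) in dict(rim=(267.7,171.2,.083),teal=(235+126/4,110+245/4,.083),hub=(235+216/4,110+255/4,.04)).items():
    p=onz(S,U,V,z);d=p[:2]-ax;print(n,p.round(4),np.hypot(*d).round(4),np.degrees(np.arctan2(d[1],d[0])))
# collar: lower front edge midpoint; centre = 31+~4 mm behind towards the camera direction
c=m.copy()
col=[(x,np.nonzero(m[:,x])[0].max()) for x in range(u.min()+1,u.max())]
P=np.array([onz(S,x,y,.036)[:2] for x,y in col])
A=np.c_[2*P,np.ones(len(P))];x=np.linalg.lstsq(A,(P**2).sum(1),rcond=None)[0]
d=x[:2]-ax;print('collar',x[:2],'R',np.sqrt(x[2]+x[:2]@x[:2]),np.hypot(*d),np.degrees(np.arctan2(d[1],d[0])))
I=cv2.imread('pics/top0.png');print('foot/pointer tips',onz(cv2 and dict(grab('top')),255,272,.02),onz(grab('top'),255.5,258,.03))
print(monitor.sense()['wrist_force'])
E
```

```text
red bbox 258 277 166 186
rim [0.4482 0.1584 0.083 ] 0.081 173.6848555683619
teal [0.4442 0.1603 0.083 ] 0.0853 172.72751883699596
hub [0.5351 0.1557 0.04  ] 0.0088 44.83885638389635
collar [0.44803753 0.16561751] R 0.03725452806056014 0.08235503083806946 168.71393077883084
foot/pointer tips [0.35735536 0.16437099 0.02      ] [0.40116763 0.16146525 0.03      ]
[-3.01973042  1.99227681  0.96140467]
```

Pot at 172.6–173.7° and pointer at 173–175°, so they agree within about 2° (3 mm). Settle, check it's still, then hand in.

```bash
python3 -m inch '{"dp":[[0,0,0],[0,0,0],[0,0,0],[0,0,0],[0,0,0]],"angular":[[0,0,0],[0,0,0],[0,0,0],[0,0,0],[0,0,0]],"claw":[1,1,1,1,1]}' 30;python3 plan.py; python3 w.py c6.png
```

```text
time: 17.85
position: [0.5872, 0.0895, 0.1703]
tcp_rot: [0.007, -3.133, -0.002]
wrist_force: [-3.2, 2.4, 1.0]
finger_gap: 0.258
k [0.5868 0.0896 0.1193] r 0.0830885494441465 ang -45.76534112957785
pot0 -125.4030755818533 pointer 174.6092333677626 F [-3.2  2.4  1. ] gap 0.25834243282966346
[[-1.    -0.004 -0.009]
 [-0.004  1.     0.001]
 [ 0.009  0.001 -1.   ]]
units to grasp [-0.94230584  3.28552516 -0.10980205]
levelling rv tool /8deg [ 0.01024979 -0.06159642  0.02992122]
```

View pics/c6.png

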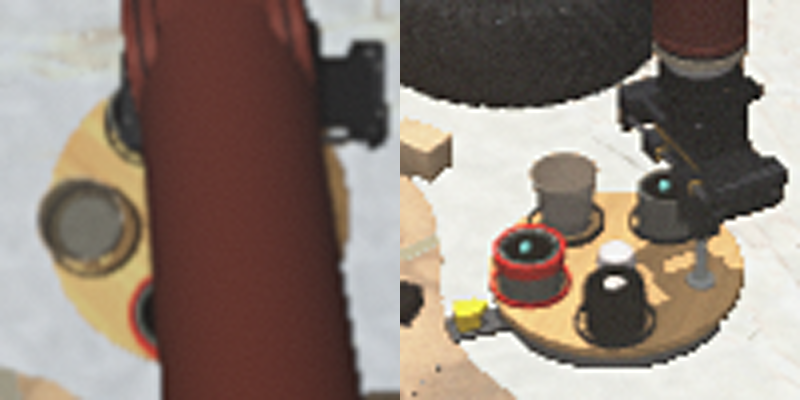

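The pot still faces the pointer: rim at crop (531,245), pointer at (470,315). The knob is gripped and close to still.

```bash
python3 - <<'E'
from h import *
v=lambda:print(monitor.sense()['position'],abs(monitor.sense()['joint_velocities']).max())
v();grab('scene');grab('scene');v()
print(ticket.hand_in())
E
```

```text
[0.58721137 0.08948412 0.17035009] 0.0022569569384072235
[0.58721643 0.08950724 0.17036954] 0.0015386462812213954
the job is handed in; nothing more can be done
None
```

I pressed the blue, yellow and red buttons in that order, then gripped the knob and turned the deck about 60° clockwise to the pointer. I handed in at about 18 s of the 61 s, still holding the knob; the hand-in gave no verdict.

**Buttons:** the tool stopped at full travel each time, with 9.5–14 N at the end of the dwell, after a brief peak of about 43 N on blue. That is above the 5 N needed. I lifted clear after each press, but I didn't look at the buttons again after the last one.

**Grip:** the first grip sat 14 mm too high, so I opened, lowered and gripped again before turning. The last gap reading was 0.26, which matches the knob's 24 mm to within about 2 mm. The grip force was set to 30 N.

**Final position:** by my estimate the marked pot stands at about 174° and the pointer at 173–175°, so it should be within about 3 mm of the front spot. One check disagreed: a circle fit to the pot's partly hidden foot collar gave 169°, about 8 mm off, which is still inside the 12 mm limit.

**Stillness:** in the half-second settle before handing in, the tool crept about 2 mm towards the pointer. By hand-in it was still, moving less than 0.1 mm between readings.

**Things lying about:** the arm stayed above them on every move and I saw no contact. I did not measure their positions afterwards.

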